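# Load a vial into the photoreactor

### The arm

A 6-joint arm with a two-finger parallel gripper is mounted at the origin on the work surface. World frame = base frame: x ahead of the robot, y to its left, z up, the work surface at z = 0. Lengths are in m, angles in rad, forces in N, time in s.
With the tool pointing down it reaches from about 0.275 to 0.85 m from the base axis. Payload 19 kg.
Tool frame: the origin (TCP) lies where the fingers leave the gripper's body, on its centre line; the fingertips stand 73 mm ahead of it and the grasp point (between the pads) lies 54 mm ahead of it; x points along the fingers, y is the direction in which the jaws open and shut, and the axes are right-handed (so a half turn about x gives the same grasp; the last joint's range is limited). The gripper opens to 85 mm and grips with 20 to 120 N. Pads are 22 mm wide; open, the fingers measure 114 mm over their backs; the gripper's body (76 mm by 85 mm) begins 54 mm behind the grasp point. The pads swing forward as they close: fully open they stand 13 mm farther back than shut.
Start: joints at [1.097, 0.15, 1.437, -0, 1.554, -0.134], TCP at [0.192, 0.542, 0.304] pointing down, gripper open.
Joint ranges: [-2.8, 2.8], [-0.68, 2.1], [0.12, 2.68], [-1.39, 4.53], [0.16, 2.79], [-2.81, 2.81]. Speed limits (rad/s): [1.89, 1.89, 2.22, 3.01, 3.01, 3.01].

### API

Orientations are given as a rotation vector (axis times angle).
In Python, from cell import manip gives the robot as it stands.
- The arm moves only by the shell command python3 -m crank 'ROWS' [FORCE]. ROWS is JSON, a list of rows, each a list of 7 numbers: the shift along the tool's x, y, z in mm, then the turn, a rotation vector about the tool's x, y, z in rad, then the closure, from 0 (fully open) to 1 (shut). A call has 1 to 20 rows; each row is the pose to reach, as a shift and turn from the pose commanded when the call began, along the tool's axes at that moment; what a row does not reach only later rows make up. A row lasts 1/12 s, in which the tool goes at most 41.7 mm and 7.16 degrees, less where a joint would pass 70% of its speed; a pose out of reach is approached as far as the arm can. A call with a gripper value outside its range is refused whole. The fingers move at their own pace and stop on an object; FORCE is the grip in N (left out, the last holds). Time passes only in rows, so rows that repeat a pose let the fingers close. It gives the time, the measured TCP pose, the force and the opening at its end, in the units of the state.
- manip.get_state(): the state, without advancing time (a new reading comes with each control period).
- manip.capture(name): name is "scene" or "top" or "wrist"; returns (picture, depth): 480x640x3 uint8, red, green, blue; 480x640 float32, m along the optical axis (not along the pixel's ray), 0 where there is no reading.
- manip.calibration(name): a dict with "fx", "fy", "cx", "cy" (pixels), "R" (3x3) and "t" (3): a world point X has camera coordinates R X + t; the wrist camera has in their place "T_tool_cam" (4x4, takes a point from camera to tool coordinates, whose origin is the TCP and whose axes are the tool frame's). Camera axes: x right, y down, z forward; pixel columns grow to the right and rows downward; lengths in m; the calibration is good to about 2 mm. A picture is of the moment at which its call begins: read the wrist's pose just before it. calibration takes no time and is no camera call.
- manip.hand_in(): hands the job in, once; it reports no verdict.
The state is a dict: "time_s": time; "joint_pos": joint angles; "qd": joint speeds; "effort": joint torques, N m; "tool_pos": TCP position; "eef_rot": TCP orientation; "ft_force": force on the tool from outside, world axes, zero at the start; "moment": the same for the moment, N m; "width": opening from 0.0 (shut) to 1.0 (fully open).
Only numpy, scipy, OpenCV 4.12 (cv2) and the standard library are available. Lean on these libraries where they do the work, as an engineer would, in place of code of your own. Each camera call takes 0.05 s, during which the arm holds its last target.

### The job

Swing the photoreactor's lid up by its orange bar until it stands open by itself, about upright or farther. Stand the vial with the green cap upright on the round white mark in the middle of the chamber, setting it down rather than dropping it, and let go. Then lower the lid until it is fully shut; leave the blue-capped and white-capped vials where they stand.

Things in the scene. Friction and masses are not known exactly. Their poses are not given: they have to be found in the camera images.
- stage (a point): Centre of the round white mark (52 mm across) on the chamber floor of the photoreactor, a fixed white open-topped box 180 (x) x 210 (y) x 95 mm high; walls 7 mm thick, floor 16 mm above the bench, so the rim is 79 mm above this point. Axes: x from the front (orange bar) to the hinge, y along the hinge, z up. The lid's hinge line runs along y at x = +90, z = +79 mm from here.
- lid (a joint): Angle (rad) of the flat grey lid (180 x 210 x 12 mm, 0.25 kg): 0 is shut, lying on the rim; grows as the front edge rises; 1.57 upright, 1.85 the stop, leaning back. A stiff friction hinge holds it at any angle where it is left; moving it takes about 1 to 4 N at the bar. It may start slightly ajar.
- lid_bar (a point): Centre of the orange round grip bar, 18 mm thick, 34 mm long, parallel to the hinge, on a stem 14 mm wide and 30 mm long from the middle of the lid's front edge. It turns with the lid: 210 mm from the hinge line, 6 mm to the lid's upper side (shut: 101 mm above the bench). Axes: x towards the hinge, y along the bar, z off the lid's top. Gripped by its two ends, it can turn between the fingers.
- green_vial_mid (a point): The centre (half-way up) of the vial to load: a pale glass vial standing upright on the bench, 28 mm in diameter and 61 mm tall with a 24 mm screw cap, green, and a green band round the body. About 28 to 56 g. z up along its axis; the underside is 30.5 mm below.
- blue_vial_mid (a point): The same kind of vial with a blue cap and band, centre half-way up. Not to be moved.
- white_vial_mid (a point): The same kind of vial with a white cap and band, centre half-way up. Not to be moved.
Mind the look-alikes: they are no part of the job. What is shaped like the part that bears green_vial_mid but pink or red is not meant.

How it is judged:
On the way, in this order (a step that is already met when the one before it is completed fails the run):
1. the lid stands open by itself (past 70 degrees), untouched (value of joint lid above 1.22 rad and contact force between lid and anything else below 0.1 N), for 0.2 s.
2. the green-capped vial stands upright on the mark, let go, with the lid still open (value of joint lid above 1 rad and horizontal distance between green_vial_mid and stage below 0.02 m and z of green_vial_mid in the frame of stage below 0.036 m and angle between green_vial_mid's own z axis and vertical below 0.17 rad and contact force between green_vial and the fingers below 0.1 N), for 0.2 s.
At the end, for the whole second after the job is handed in: The lid is shut (within 0.06 rad), the green-capped vial stands at rest inside, upright within 10 degrees and with its axis within 20 mm of the centre of the white mark, and the other two vials are within 30 mm of where they began (value of joint lid below 0.06 rad and horizontal distance between green_vial_mid and stage below 0.02 m and z of green_vial_mid in the frame of stage below 0.036 m and angle between green_vial_mid's own z axis and vertical below 0.17 rad and linear speed of green_vial below 0.02 m/s and velocity of joint lid below 0.05 rad/s); the robot touches nothing.
It fails at once if the blue-capped or the white-capped vial is moved more than 30 mm (distance of any of blue_vial_mid, white_vial_mid from where it was at the start of the episode above 0.03 m).
It fails at once if the green-capped vial is dropped (falls free faster than 0.7 m/s, from about 25 mm) (linear speed of green_vial above 0.7 m/s and contact force between green_vial and the fingers below 0.05 N).
It also fails if it takes over 72 s, if anything falls off the work surface, if the arm or the gripper's body presses on something with over 40 N, if the wrist force passes 120 N, or if a joint passes its speed limit or range.

## Working session

There is one attempt and no reset: what is moved stays moved. The work goes in short steps, Python scripts to look and compute and a shell command to move; the robot and the scene stay as the last step left them, time stands still between calls to the robot, and variables do not carry over. Pictures are saved under pics/ and viewed, and the job is handed in when it is done.

```bash
ls; mkdir -p pics; python3 - <<'E'
from cell import manip
import cv2,numpy as np
s=manip.get_state();print({k:np.round(v,3).tolist() for k,v in s.items()})
for n in("scene","top","wrist"):
    p,d=manip.capture(n);cv2.imwrite(f"pics/{n}0.png",p[:,:,::-1]);np.save(f"pics/{n}0.npy",d)
    c=manip.calibration(n);print(n,{k:np.round(v,4).tolist() for k,v in c.items()})
E
```

```text
pics
{'time_s': 0.0, 'joint_pos': [1.097, 0.151, 1.438, -0.0, 1.554, -0.134], 'qd': [-0.0, 0.0, -0.001, 0.001, -0.0, 0.001], 'effort': [0.001, -71.305, -57.088, 0.0, 0.008, -0.0], 'tool_pos': [0.192, 0.542, 0.303], 'eef_rot': [0.266, 1.555, -0.268], 'ft_force': [0.133, 0.191, 0.725], 'moment': [-0.053, 0.01, -0.007], 'width': 0.999}
scene {'fx': 459.3726, 'fy': 459.3726, 'cx': 321.2744, 'cy': 239.076, 'R': [[-0.3244, 0.9457, -0.02], [0.723, 0.2342, -0.6499], [-0.6099, -0.2253, -0.7598]], 't': [0.2335, -0.2843, 1.125]}
top {'fx': 532.1121, 'fy': 532.1121, 'cx': 320.1586, 'cy': 239.8261, 'R': [[-0.0196, -0.9994, -0.0268], [-0.9962, 0.0218, -0.084], [0.0846, 0.025, -0.9961]], 't': [-0.0375, 0.512, 0.8948]}
wrist {'fx': 373.6364, 'fy': 373.6364, 'cx': 317.7177, 'cy': 238.5935, 'T_tool_cam': [[0.0007, -0.3096, 0.9509, -0.0712], [1.0, 0.0001, -0.0007, 0.0012], [0.0001, 0.9509, 0.3096, -0.0802], [0.0, 0.0, 0.0, 1.0]]}
```

View pics/scene0.png

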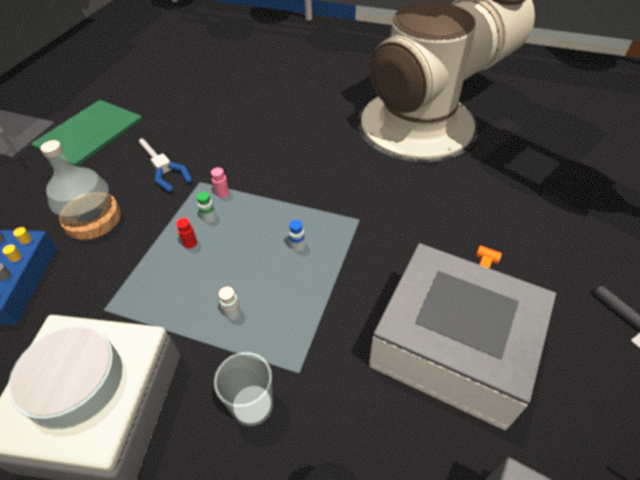

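View pics/top0.png

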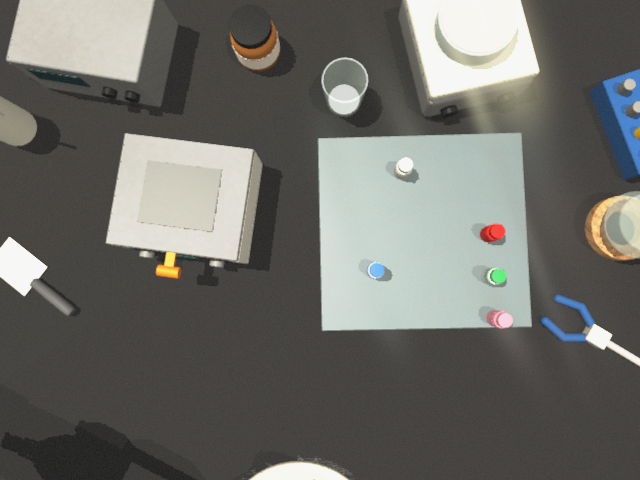

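View pics/wrist0.png

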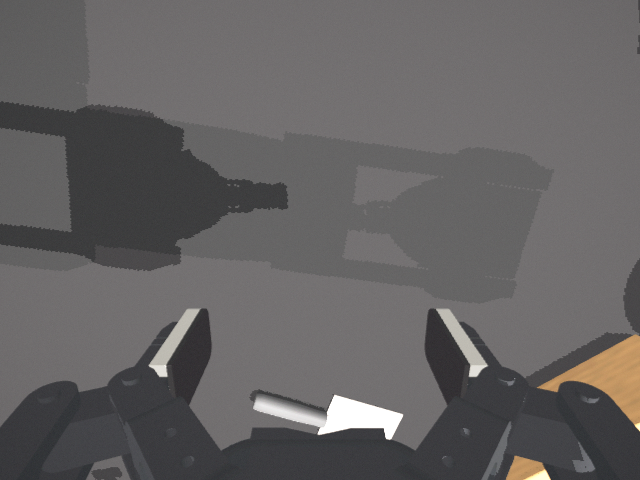

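Top view: the vials are red (494,233), green (497,276), pink (501,319), blue (376,270) and white (404,167). The reactor lid is around (180,195), with its orange bar at (168,271). The green-capped vial at (497,276) fits the target, because its neighbours are red and pink. I'll enlarge it and measure.

```bash
cat > h.py <<'E'
import numpy as np,cv2
from cell import manip
from scipy.spatial.transform import Rotation as Ro
def cam(n,s=None):
    c=manip.calibration(n)
    K=np.array([[c['fx'],0,c['cx']],[0,c['fy'],c['cy']],[0,0,1]])
    if n!='wrist': return K,np.array(c['R']),np.array(c['t'])
    s=s or manip.get_state()
    T=np.eye(4);T[:3,:3]=Ro.from_rotvec(s['eef_rot']).as_matrix();T[:3,3]=s['tool_pos']
    M=np.linalg.inv(T@np.array(c['T_tool_cam']));return K,M[:3,:3],M[:3,3]
def unproj(C,u,v,d):
    K,R,t=C;return R.T@(np.linalg.inv(K)@[u,v,1]*d-t)
def onz(C,u,v,z):
    K,R,t=C;o=-R.T@t;r=R.T@np.linalg.inv(K)@[u,v,1];return o+r*(z-o[2])/r[2]
def proj(C,X):
    K,R,t=C;p=K@(R@np.array(X)+t);return p[:2]/p[2]
def tri(*obs):
    A=np.zeros((3,3));b=np.zeros(3)
    for C,u,v in obs:
        K,R,t=C;o=-R.T@t;r=R.T@np.linalg.inv(K)@[u,v,1];r/=np.linalg.norm(r);P=np.eye(3)-np.outer(r,r);A+=P;b+=P@o
    X=np.linalg.solve(A,b)
    return X,[np.round(proj(C,X)-[u,v],1).tolist() for C,u,v in obs]
def crop(p,x,y,w,h,k,name): cv2.imwrite(name,cv2.resize(p[y:y+h,x:x+w],None,fx=k,fy=k,interpolation=cv2.INTER_CUBIC))
E
python3 - <<'E'
from h import *
t=cv2.imread('pics/top0.png');s=cv2.imread('pics/scene0.png')
crop(t,360,140,160,200,3,'pics/c1.png');crop(t,100,120,170,170,3.5,'pics/c2.png')
crop(s,150,150,170,180,3.3,'pics/c3.png');crop(s,360,230,200,200,3,'pics/c4.png')
E
```

```text
(no output)
```

View pics/c1.png

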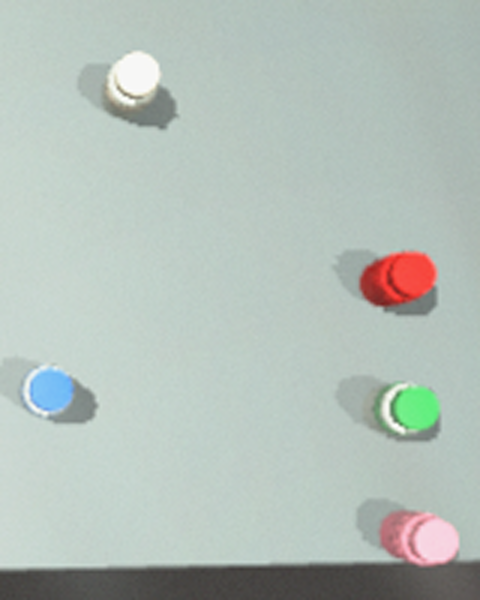

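View pics/c2.png

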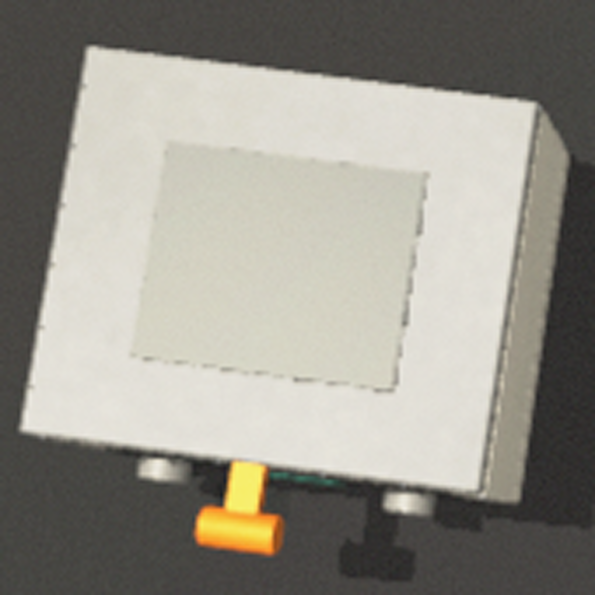

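View pics/c3.png

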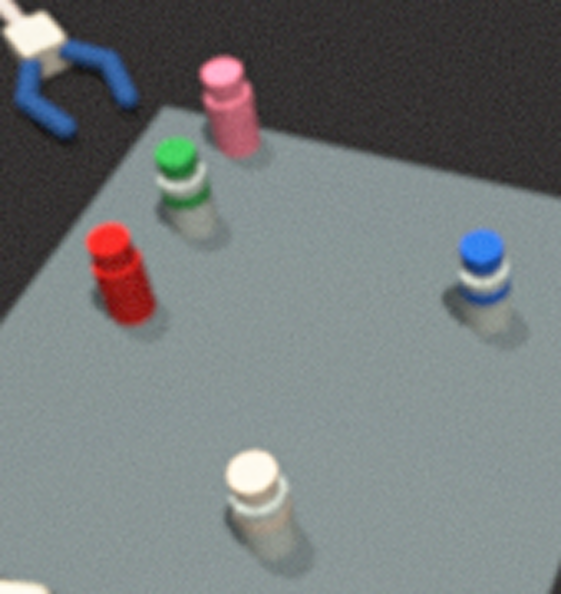

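View pics/c4.png

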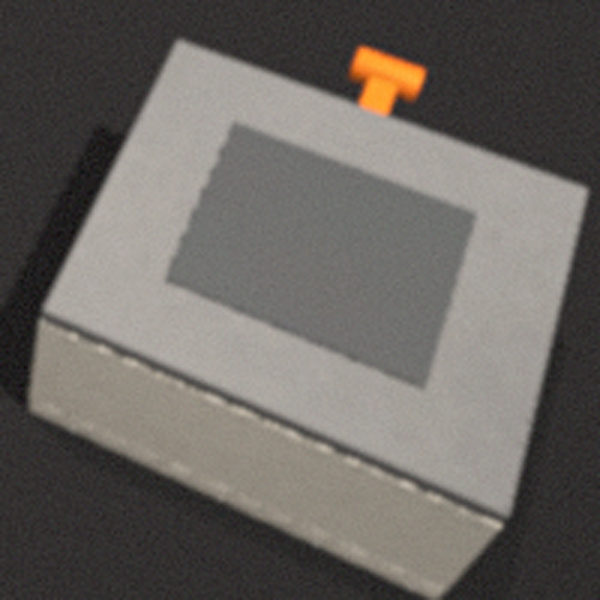

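```bash
python3 - <<'E'
from h import *
T=cam('top');S=cam('scene')
dt=np.load('pics/top0.npy');ds=np.load('pics/scene0.npy')
def c1(u,v):return (360+u/3,140+v/3)
def c2(u,v):return (100+u/3.5,120+v/3.5)
def c3(u,v):return (150+u/3.3,150+v/3.3)
def c4(u,v):return (360+u/3,230+v/3)
P={'green':(c1(415,408),c3(179,155)),'blue':(c1(50,390),c3(482,249)),'white':(c1(137,76),c3(253,473)),'red':(c1(410,275),c3(110,241)),'pink':(c1(435,540),c3(223,72)),
'bar':(c2(241,530),c4(388,73)),'FL':(c2(22,432),c4(587,187)),'FR':(c2(478,493),c4(180,40)),'HL':(c2(88,45),c4(505,520)),'HR':(c2(538,102),c4(42,317))}
X={}
for k,(a,b) in P.items():
    X[k],e=tri((T,*a),(S,*b))
    f=lambda d,q:d[int(round(q[1])),int(round(q[0]))]
    print(k,np.round(X[k],4),e,'top depth',np.round(unproj(T,*a,f(dt,a)),4),'scene',np.round(unproj(S,*b,f(ds,b)),4))
c=sum(X[k] for k in('FL','FR','HL','HR'))/4;print(c)
ax=(X['HL']+X['HR']-X['FL']-X['FR']);print(np.degrees(np.arctan2(ax[1],ax[0])))
ay=(X['HL']-X['HR']+X['FL']-X['FR']);print(np.degrees(np.arctan2(ay[1],ay[0]))-90, np.linalg.norm(ax)/2,np.linalg.norm(ay)/2)
# depth plane of lid
pts=[]
for u in range(125,250,4):
  for v in range(145,240,4):
    x=unproj(T,u,v,dt[v,u])
    if 0.08<x[2]<.2:pts.append(x)
pts=np.array(pts);A=np.c_[pts[:,:2],np.ones(len(pts))];q,r,_,_=np.linalg.lstsq(A,pts[:,2],rcond=None);print('plane',q,len(pts))
print(onz(T,*c2(205,526),.101),onz(T,*c2(277,537),.101))
E
```

```text
green [ 0.4416 -0.3355  0.0584] [[-1.3, 0.6], [-1.2, -0.1]] top depth [ 0.4425 -0.3363  0.0629] scene [ 0.4442 -0.3307  0.0619]
blue [ 0.4558 -0.1393  0.0577] [[-0.8, 0.3], [-0.8, -0.0]] top depth [ 0.4563 -0.1405  0.0596] scene [ 0.4589 -0.1363  0.0618]
white [ 0.6287 -0.1926  0.058 ] [[-0.6, 0.3], [-0.7, -0.0]] top depth [ 0.6286 -0.1934  0.0604] scene [ 0.6297 -0.1903  0.0605]
red [ 0.5146 -0.3375  0.0588] [[-0.5, 0.2], [-0.5, -0.0]] top depth [ 0.5148 -0.3377  0.061 ] scene [ 0.5159 -0.3353  0.0608]
pink [ 0.371  -0.3422  0.0616] [[-1.1, 0.5], [-1.0, -0.1]] top depth [ 0.3715 -0.3446  0.0596] scene [ 0.3704 -0.3403  0.0614]
bar [0.4592 0.19   0.1048] [[-1.3, 0.2], [-1.4, 0.1]] top depth [0.4591 0.1847 0.1153] scene [0.4653 0.1907 0.1126]
FL [0.5052 0.2878 0.1088] [[-1.1, 0.1], [-1.3, 0.1]] top depth [ 0.5148  0.3331 -0.    ] scene [ 0.4145  0.3265 -0.0011]
FR [0.4732 0.0826 0.1082] [[-1.3, 0.3], [-1.3, 0.0]] top depth [0.4757 0.0884 0.0662] scene [0.3785 0.0818 0.0008]
HL [0.6836 0.261  0.1033] [[-0.4, 0.0], [-0.6, -0.0]] top depth [0.6833 0.2598 0.1045] scene [0.6827 0.2621 0.1018]
HR [0.6517 0.0547 0.1009] [[-0.9, 0.2], [-1.0, -0.0]] top depth [ 0.6792  0.0687 -0.0023] scene [0.6508 0.056  0.1   ]
[0.57844612 0.17154719 0.10530499]
-8.712728137063078
-8.821912164204221 0.18068755461176098 0.2081969221791939
plane [-0.0175875   0.00883444  0.11753222] 744
[0.46170442 0.2054832  0.101     ] [0.45610156 0.17282234 0.101     ]
```

```bash
cat >> h.py <<'E'
YAW=np.radians(-8.8)
def down(yaw,sgn,tilt=0):
    """tool x down (tilted by tilt towards +u about y), tool y = sgn*(hinge dir at yaw)"""
    y=sgn*np.array([-np.sin(yaw),np.cos(yaw),0]);u=np.array([np.cos(yaw),np.sin(yaw),0])
    x=-np.array([0,0,1])*np.cos(tilt)+u*np.sin(tilt)
    return np.c_[x,y,np.cross(x,y)]
def plan(g,Rt,reach=.054,s=None):
    """grasp point g -> shift mm, rotvec in tool axes"""
    s=s or manip.get_state();R0=Ro.from_rotvec(s['eef_rot']).as_matrix()
    p=np.array(g)-Rt[:,0]*reach
    d=R0.T@(p-s['tool_pos'])*1000; r=Ro.from_matrix(R0.T@Rt).as_rotvec()
    print('shift',np.round(d,1),'turn',np.round(r,3),'tcp',np.round(p,4));return d,r
def st():
    s=manip.get_state();R=Ro.from_rotvec(s['eef_rot']).as_matrix()
    print('t',round(s['time_s'],2),'tcp',np.round(s['tool_pos'],4),'grasp',np.round(s['tool_pos']+R[:,0]*.054,4),'F',np.round(s['ft_force'],1),'w',round(s['width'],3));return s
E
python3 - <<'E'
from h import *
s=st();print(np.round(Ro.from_rotvec(s['eef_rot']).as_matrix(),3))
bar=[.4595,.1893,.105]
for sg in(1,-1):
  print(sg);plan([.4595,.1893,.17],down(YAW,sg))
E
```

```text
t 0.15 tcp [0.1916 0.542  0.3034] grasp [0.1916 0.542  0.2494] F [-0.9  0.6 -0.9] w 1.002
[[-0.     0.333  0.943]
 [-0.001  0.943 -0.333]
 [-1.    -0.001 -0.   ]]
1
shift [  79.6 -243.2  370.2] turn [-0.186 -0.     0.001] tcp [0.4595 0.1893 0.224 ]
-1
shift [  79.6 -243.2  370.2] turn [2.955e+00 1.000e-03 0.000e+00] tcp [0.4595 0.1893 0.224 ]
```

```bash
python3 -m crank '[[80,-243,370,-0.186,0,0,0.2],[80,-243,370,-0.186,0,0,0.2],[80,-243,370,-0.186,0,0,0.2],[80,-243,370,-0.186,0,0,0.2],[80,-243,370,-0.186,0,0,0.2],[80,-243,370,-0.186,0,0,0.2],[80,-243,370,-0.186,0,0,0.2],[80,-243,370,-0.186,0,0,0.2],[80,-243,370,-0.186,0,0,0.2],[80,-243,370,-0.186,0,0,0.2],[80,-243,370,-0.186,0,0,0.2],[80,-243,370,-0.186,0,0,0.2],[80,-243,370,-0.186,0,0,0.2],[80,-243,370,-0.186,0,0,0.2],[80,-243,370,-0.186,0,0,0.2],[80,-243,370,-0.186,0,0,0.2]]' 30
python3 - <<'E'
from h import *
s=st()
p,d=manip.capture('wrist');cv2.imwrite('pics/w1.png',p[:,:,::-1])
C=cam('wrist',s);print(proj(C,[.4595,.1893,.105]));plan([.4595,.1893,.105],down(YAW,1),s=s)
E
```

```text
time_s: 1.48
tool_pos: [0.459, 0.1906, 0.2241]
eef_rot: [0.12, 1.567, -0.119]
ft_force: [-0.6, -0.9, -0.4]
width: 0.799
t 1.48 tcp [0.459  0.1906 0.2241] grasp [0.459  0.1906 0.1701] F [-0.6 -0.9 -0.4] w 0.799
[313.4147316 270.7957453]
shift [65.1 -1.2  0.7] turn [ 0.001  0.    -0.   ] tcp [0.4595 0.1893 0.159 ]
```

View pics/w1.png

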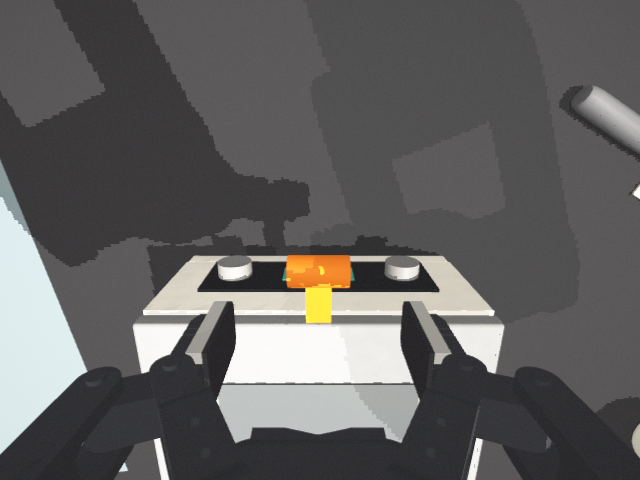

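The orange bar is at (319,271), about 2.5 mm to the left (+y) of my estimate. I'll descend, correct for that, and grip its ends.

```bash
python3 -m crank '[[20,1,0,0,0,0,0.2],[40,1,0.5,0,0,0,0.2],[55,1,0.5,0,0,0,0.2],[64,1,0.5,0,0,0,0.2],[64,1,0.5,0,0,0,0.2],[64,1,0.5,0,0,0,0.2]]'
python3 - <<'E'
from h import *
s=st()
p,d=manip.capture('wrist');cv2.imwrite('pics/w2.png',p[:,:,::-1])
E
```

```text
time_s: 2.03
tool_pos: [0.4601, 0.1909, 0.1603]
eef_rot: [0.12, 1.568, -0.12]
ft_force: [0.2, 0.1, -0.1]
width: 0.801
t 2.03 tcp [0.4601 0.1909 0.1603] grasp [0.4601 0.1909 0.1063] F [ 0.2  0.1 -0.1] w 0.801
```

View pics/w2.png

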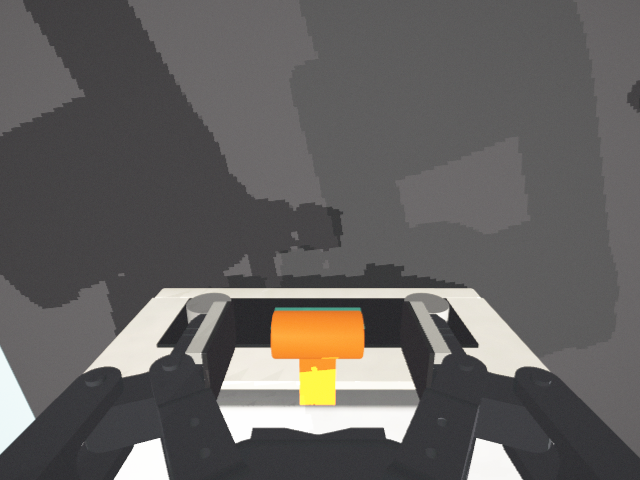

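```bash
python3 - <<'E'
from h import *
s=manip.get_state();s2=dict(s)
s1=dict(s);s1['tool_pos']=[.459,.1906,.2241]
print(tri((cam('wrist',s1),319,271),(cam('wrist',s2),318,334)))
E
python3 -m crank '[[0,0,0,0,0,0,0.7],[0,0,0,0,0,0,0.7],[0,0,0,0,0,0,0.7],[0,0,0,0,0,0,0.7],[0,0,0,0,0,0,0.7],[0,0,0,0,0,0,0.7],[0,0,0,0,0,0,0.7],[0,0,0,0,0,0,0.7]]' 30
```

```text
(array([0.45823797, 0.19261628, 0.10951913]), [[-0.0, -0.0], [0.1, 0.0]])
time_s: 2.75
tool_pos: [0.4603, 0.1906, 0.16]
eef_rot: [0.121, 1.567, -0.121]
ft_force: [2.6, 0.3, 1.1]
width: 0.389
```

```bash
python3 - <<'E'
from h import *
st()
f=lambda t:np.array([-210*np.cos(t)+6*np.sin(t),210*np.sin(t)+6*np.cos(t)])
for t in np.r_[np.arange(.1,.85,.07)]:
    d=f(t)-f(.03);print(round(t,2),np.round([-d[1],d[0]],0))
E
```

```text
t 2.75 tcp [0.4603 0.1906 0.16  ] grasp [0.4604 0.1906 0.106 ] F [2.6 0.3 1.1] w 0.389
0.1 [-15.   1.]
0.17 [-29.   4.]
0.24 [-43.   7.]
0.31 [-57.  12.]
0.38 [-71.  17.]
0.45 [-84.  23.]
0.52 [-97.  30.]
0.59 [-110.   39.]
0.66 [-121.   48.]
0.73 [-132.   57.]
0.8 [-143.   68.]
```

```bash
python3 -m crank '[[-7,0,0,0,0,0,0.7],[-15,0,1,0,0,0,0.7],[-29,0,4,0,0,0,0.7],[-43,0,7,0,0,0,0.7],[-57,0,12,0,0,0,0.7],[-71,0,17,0,0,0,0.7],[-84,0,23,0,0,0,0.7],[-97,0,30,0,0,0,0.7],[-110,0,39,0,0,0,0.7],[-121,0,48,0,0,0,0.7],[-132,0,57,0,0,0,0.7],[-143,0,68,0,0,0,0.7],[-143,0,68,0,0,0,0.7]]'
python3 - <<'E'
from h import *
s=st()
p,d=manip.capture('scene');cv2.imwrite('pics/s3.png',p[:,:,::-1])
p,d=manip.capture('wrist');cv2.imwrite('pics/w3.png',p[:,:,::-1])
f=lambda t:np.array([-210*np.cos(t)+6*np.sin(t),210*np.sin(t)+6*np.cos(t)])
for t in np.r_[np.arange(.87,1.72,.07)]:
    d=f(t)-f(.8);print(round(t,2),np.round([-d[1],d[0]],0))
E
```

```text
time_s: 3.83
tool_pos: [0.5284, 0.18, 0.3041]
eef_rot: [0.121, 1.567, -0.121]
ft_force: [-6.9, 1.1, 6.5]
width: 0.391
t 3.83 tcp [0.5284 0.18   0.3041] grasp [0.5284 0.1801 0.2501] F [-6.9  1.1  6.5] w 0.391
0.87 [-10.  11.]
0.94 [-18.  23.]
1.01 [-26.  35.]
1.08 [-33.  48.]
1.15 [-39.  62.]
1.22 [-44.  75.]
1.29 [-49.  90.]
1.36 [-52. 104.]
1.43 [-54. 118.]
1.5 [-55. 133.]
1.57 [-55. 148.]
1.64 [-54. 163.]
1.71 [-52. 177.]
```

View pics/s3.png

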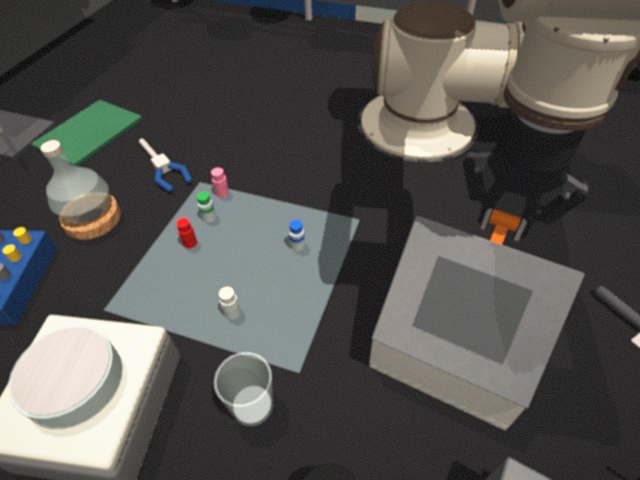

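View pics/w3.png

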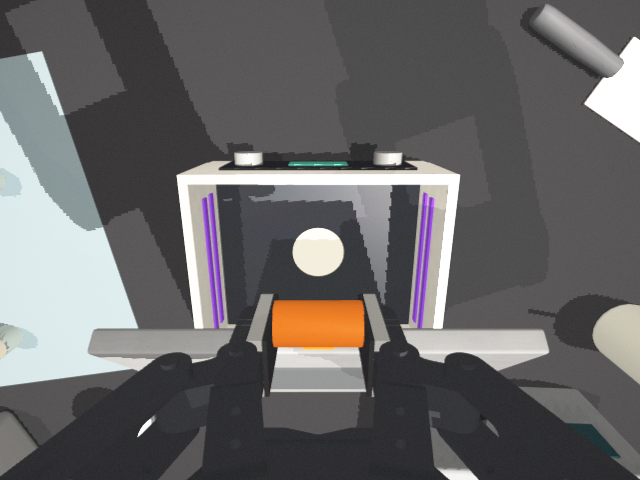

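The lid is rising with the bar held at (318,322) in the wrist view, and the white mark is visible at (318,252). I'll continue the arc.

```bash
python3 - <<'E'
from h import *
s=manip.get_state();print(onz(cam('wrist',s),318,252,.016))
E
python3 -m crank '[[-10,0,11,0,0,0,0.7],[-18,0,23,0,0,0,0.7],[-26,0,35,0,0,0,0.7],[-33,0,48,0,0,0,0.7],[-39,0,62,0,0,0,0.7],[-44,0,75,0,0,0,0.7],[-49,0,90,0,0,0,0.7],[-52,0,104,0,0,0,0.7],[-54,0,118,0,0,0,0.7],[-55,0,133,0,0,0,0.7],[-55,0,148,0,0,0,0.7],[-54,0,163,0,0,0,0.7],[-54,0,163,0,0,0,0.7]]'
python3 - <<'E'
from h import *
s=st()
p,d=manip.capture('scene');cv2.imwrite('pics/s4.png',p[:,:,::-1])
p,d=manip.capture('wrist');cv2.imwrite('pics/w4.png',p[:,:,::-1])
E
```

```text
[0.57728333 0.1738687  0.016     ]
time_s: 5.02
tool_pos: [0.6899, 0.1551, 0.3566]
eef_rot: [0.121, 1.566, -0.121]
ft_force: [1.5, 0.6, 5.8]
width: 0.391
t 5.02 tcp [0.6899 0.1551 0.3566] grasp [0.69   0.1551 0.3026] F [1.5 0.6 5.8] w 0.391
```

View pics/s4.png

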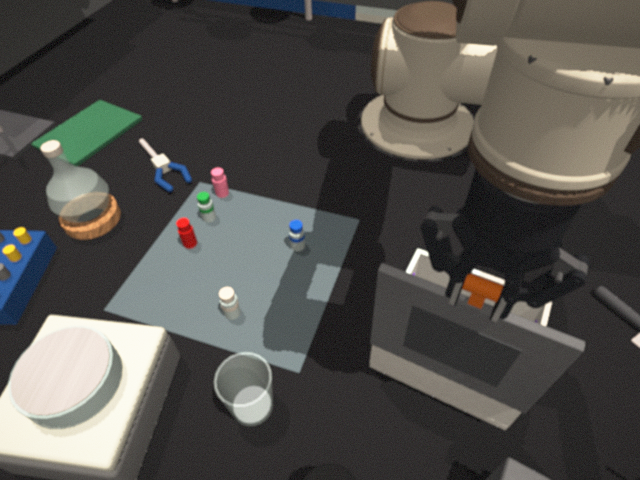

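View pics/w4.png

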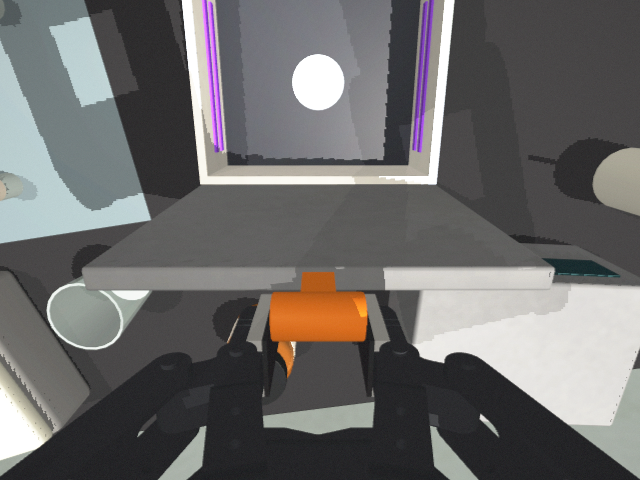

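```bash
python3 - <<'E'
from h import *
s=manip.get_state();s1=dict(s);s1['tool_pos']=[.5284,.18,.3041]
print(tri((cam('wrist',s1),318,252),(cam('wrist',s),318,82)), onz(cam('wrist',s),318,82,.016))
E
python3 -m crank '[[0,0,0,0,0,0,0.3],[0,0,0,0,0,0,0.3],[0,0,0,0,0,0,0.3],[0,0,0,0,0,0,0.3],[-15,0,0,0,0,0,0.3],[-35,0,0,0,0,0,0.3],[-55,0,0,0,0,0,0.3],[-55,0,0,0,0,0,0.3],[-55,0,0,0,0,0,0.3],[-55,0,0,0,0,0,0.3]]'
python3 - <<'E'
from h import *
s=st()
plan([.4425,-.3355,.20],down(0,1))
p,d=manip.capture('scene');cv2.imwrite('pics/s5.png',p[:,:,::-1])
E
```

```text
(array([0.57715467, 0.17390135, 0.02281649]), [[0.1, 0.0], [-0.1, 0.0]]) [0.57661593 0.17406242 0.016     ]
time_s: 5.95
tool_pos: [0.6884, 0.1552, 0.4111]
eef_rot: [0.121, 1.568, -0.121]
ft_force: [0.1, -0.4, -0.3]
width: 0.699
t 5.95 tcp [0.6884 0.1552 0.4111] grasp [0.6883 0.1552 0.3571] F [ 0.1 -0.4 -0.3] w 0.699
shift [ 157.4 -522.5 -167.7] turn [-0.154 -0.001  0.   ] tcp [ 0.4425 -0.3355  0.254 ]
```

View pics/s5.png

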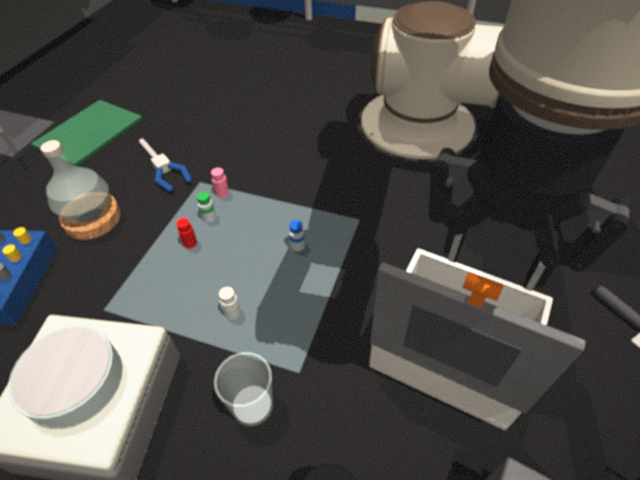

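The lid stands open and untouched. Now over to the green vial.

```bash
python3 -m crank '[[0,-30,-10,-0.154,0,0,0.4],[0,-100,-40,-0.154,0,0,0.4],[30,-522,-168,-0.154,0,0,0.4],[60,-522,-168,-0.154,0,0,0.4],[100,-522,-168,-0.154,0,0,0.4],[157,-522,-168,-0.154,0,0,0.4],[157,-522,-168,-0.154,0,0,0.4],[157,-522,-168,-0.154,0,0,0.4],[157,-522,-168,-0.154,0,0,0.4],[157,-522,-168,-0.154,0,0,0.4],[157,-522,-168,-0.154,0,0,0.4],[157,-522,-168,-0.154,0,0,0.4],[157,-522,-168,-0.154,0,0,0.4],[157,-522,-168,-0.154,0,0,0.4],[157,-522,-168,-0.154,0,0,0.4],[157,-522,-168,-0.154,0,0,0.4],[157,-522,-168,-0.154,0,0,0.4],[157,-522,-168,-0.154,0,0,0.4],[157,-522,-168,-0.154,0,0,0.4],[157,-522,-168,-0.154,0,0,0.4]]'
python3 - <<'E'
from h import *
s=st()
p,d=manip.capture('wrist');cv2.imwrite('pics/w6.png',p[:,:,::-1])
print(proj(cam('wrist',s),[.4425,-.3355,.061]));plan([.4425,-.3355,.04],down(0,1),s=s)
E
```

```text
time_s: 7.67
tool_pos: [0.443, -0.334, 0.2554]
eef_rot: [-0.002, 1.57, 0.001]
ft_force: [0.1, 0.2, -0.6]
width: 0.597
t 7.67 tcp [ 0.443  -0.334   0.2554] grasp [ 0.4431 -0.3341  0.2014] F [ 0.1  0.2 -0.6] w 0.597
[314.2695284  229.21468056]
shift [161.4  -1.4  -0.6] turn [0.002 0.    0.001] tcp [ 0.4425 -0.3355  0.094 ]
```

View pics/w6.png

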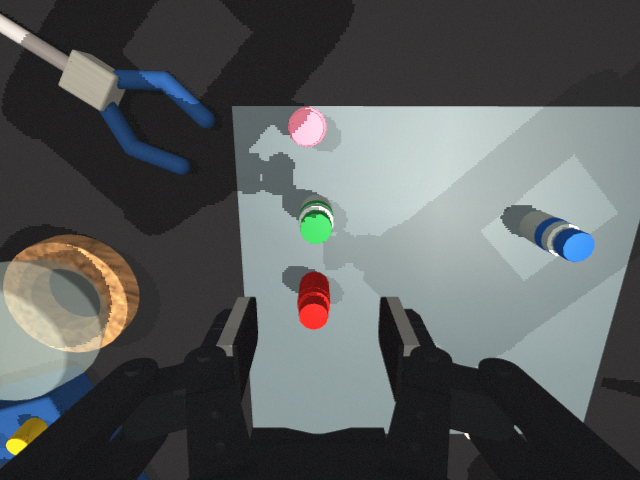

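Green cap at (316,227), between pink (308,127) and red (313,316). Descending part-way for the second view.

```bash
python3 -m crank '[[30,0,-2,0,0,0,0.4],[60,0,-2,0,0,0,0.4],[90,0,-2,0,0,0,0.4],[90,0,-2,0,0,0,0.4],[90,0,-2,0,0,0,0.4]]'
python3 - <<'E'
from h import *
s=st()
p,d=manip.capture('wrist');cv2.imwrite('pics/w7.png',p[:,:,::-1])
print(proj(cam('wrist',s),[.441,-.334,.061]));plan([.441,-.334,.037],down(0,1),s=s)
E
```

```text
time_s: 8.13
tool_pos: [0.4404, -0.3344, 0.1648]
eef_rot: [0.0, 1.572, 0.002]
ft_force: [0.3, 0.0, 2.0]
width: 0.6
t 8.13 tcp [ 0.4404 -0.3344  0.1648] grasp [ 0.4403 -0.3343  0.1108] F [0.3 0.  2. ] w 0.6
[315.69647208 282.3688645 ]
shift [73.8  0.3  0.7] turn [ 0.001 -0.002 -0.001] tcp [ 0.441 -0.334  0.091]
```

View pics/w7.png

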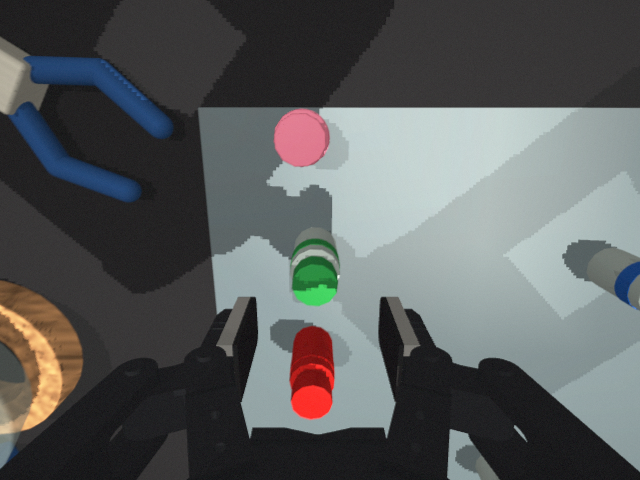

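Cap centre at (315,282) against a prediction of (315.7,282.4), so the position and height are confirmed. Next: descend, grip and lift.

```bash
python3 - <<'E'
from h import *
s=manip.get_state();s1=dict(s);s1['tool_pos']=[.443,-.334,.2554]
print(tri((cam('wrist',s1),316,227),(cam('wrist',s),315,282)))
E
python3 -m crank '[[25,0,0.5,0,0,0,0.4],[50,0,0.5,0,0,0,0.4],[65,0,0.5,0,0,0,0.4],[74,0,0.5,0,0,0,0.4],[74,0,0.5,0,0,0,0.4],[74,0,0.5,0,0,0,0.8],[74,0,0.5,0,0,0,0.8],[74,0,0.5,0,0,0,0.8],[74,0,0.5,0,0,0,0.8],[74,0,0.5,0,0,0,0.8],[74,0,0.5,0,0,0,0.8],[74,0,0.5,0,0,0,0.8]]' 25
python3 - <<'E'
from h import *
s=st()
E
```

```text
(array([ 0.43810892, -0.33460338,  0.06996027]), [[-0.7, -0.0], [1.0, 0.0]])
time_s: 9.18
tool_pos: [0.4416, -0.3356, 0.0929]
eef_rot: [-0.002, 1.569, -0.002]
ft_force: [0.1, -0.1, 6.8]
width: 0.32
t 9.18 tcp [ 0.4416 -0.3356  0.0929] grasp [ 0.4417 -0.3357  0.0389] F [ 0.1 -0.1  6.8] w 0.32
```

```bash
python3 -m crank '[[-10,0,0,0,0,0,0.8],[-30,0,0,0,0,0,0.8],[-60,0,0,0,0,0,0.8],[-100,0,0,0,0,0,0.8],[-140,0,0,0,0,0,0.8],[-180,0,0,0,0,0,0.8],[-200,0,0,0,0,0,0.8],[-200,0,0,0,0,0,0.8]]'
python3 - <<'E'
from h import *
s=st()
p,d=manip.capture('wrist');cv2.imwrite('pics/w8.png',p[:,:,::-1])
p,d=manip.capture('scene');crop(p[:,:,::-1],120,80,260,240,2.4,'pics/s8.png')
plan([.577,.1735,.25],down(YAW,1))
E
```

```text
time_s: 9.85
tool_pos: [0.4415, -0.3354, 0.298]
eef_rot: [-0.005, 1.564, -0.005]
ft_force: [0.3, -0.3, 0.6]
width: 0.318
t 9.85 tcp [ 0.4415 -0.3354  0.298 ] grasp [ 0.4419 -0.3357  0.244 ] F [ 0.3 -0.3  0.6] w 0.318
shift [-12.  508.3 136.2] turn [0.154 0.002 0.002] tcp [0.577  0.1735 0.304 ]
```

View pics/w8.png

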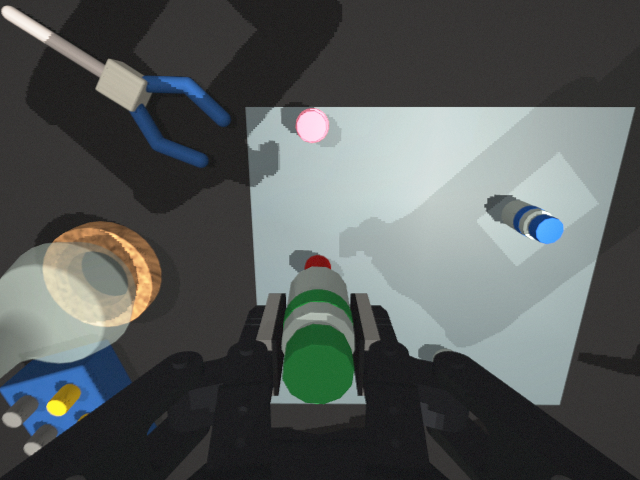

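View pics/s8.png

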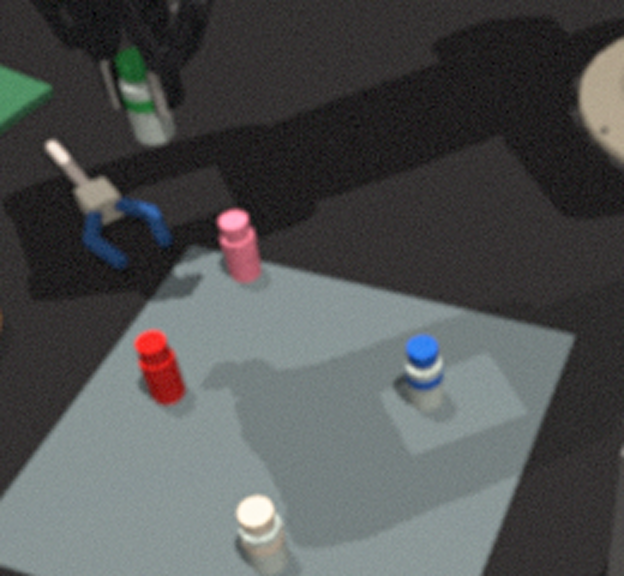

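The green vial is held upright, cap at (318,362) in the wrist view. The red, pink and blue vials are undisturbed. Moving over the chamber.

```bash
python3 -m crank '[[-12,30,10,0.154,0,0,0.8],[-12,60,20,0.154,0,0,0.8],[-12,100,30,0.154,0,0,0.8],[-12,140,40,0.154,0,0,0.8],[-12,180,50,0.154,0,0,0.8],[-12,220,60,0.154,0,0,0.8],[-12,260,70,0.154,0,0,0.8],[-12,300,80,0.154,0,0,0.8],[-12,340,90,0.154,0,0,0.8],[-12,380,100,0.154,0,0,0.8],[-12,420,115,0.154,0,0,0.8],[-12,450,125,0.154,0,0,0.8],[-12,480,130,0.154,0,0,0.8],[-12,500,135,0.154,0,0,0.8],[-12,508,136,0.154,0.002,0.002,0.8],[-12,508,136,0.154,0.002,0.002,0.8],[-12,508,136,0.154,0.002,0.002,0.8],[-12,508,136,0.154,0.002,0.002,0.8]]'
python3 - <<'E'
from h import *
s=st()
p,d=manip.capture('wrist');cv2.imwrite('pics/w9.png',p[:,:,::-1])
print(proj(cam('wrist',s),[.577,.1735,.016]))
plan([.577,.1735,.058],down(YAW,1),s=s)
E
```

```text
time_s: 11.45
tool_pos: [0.5767, 0.172, 0.3027]
eef_rot: [0.123, 1.57, -0.12]
ft_force: [-0.4, 0.0, -0.5]
width: 0.316
t 11.45 tcp [0.5767 0.172  0.3027] grasp [0.5765 0.1721 0.2487] F [-0.4  0.  -0.5] w 0.316
[317.79102431 203.90972916]
shift [190.7   1.3   0.6] turn [-0.001 -0.003 -0.001] tcp [0.577  0.1735 0.112 ]
```

View pics/w9.png

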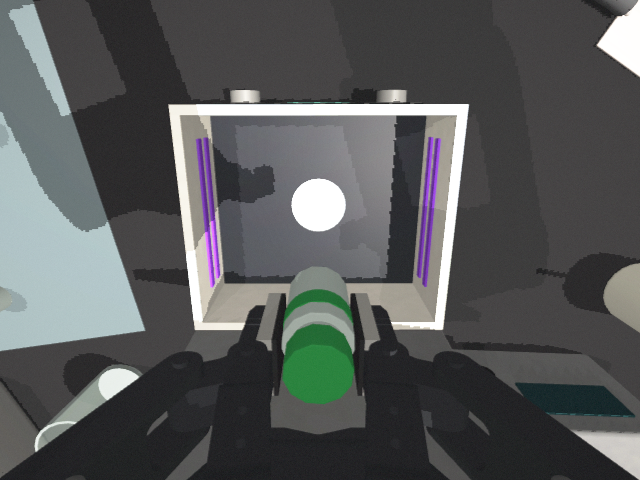

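The mark is at (318,204), exactly where predicted. Lowering to just above the floor.

```bash
python3 -m crank '[[30,1,0.5,0,0,0,0.8],[60,1,0.5,0,0,0,0.8],[90,1,0.5,0,0,0,0.8],[120,1,0.5,0,0,0,0.8],[145,1,0.5,0,0,0,0.8],[165,1,0.5,0,0,0,0.8],[180,1,0.5,0,0,0,0.8],[186,1,0.5,0,0,0,0.8],[189,1,0.5,0,0,0,0.8],[189,1,0.5,0,0,0,0.8]]'
python3 - <<'E'
from h import *
s=st()
p,d=manip.capture('wrist');cv2.imwrite('pics/w10.png',p[:,:,::-1])
E
```

```text
time_s: 12.33
tool_pos: [0.5773, 0.1739, 0.1141]
eef_rot: [0.123, 1.569, -0.12]
ft_force: [-0.3, 0.2, -0.3]
width: 0.319
t 12.33 tcp [0.5773 0.1739 0.1141] grasp [0.5772 0.174  0.0601] F [-0.3  0.2 -0.3] w 0.319
```

View pics/w10.png

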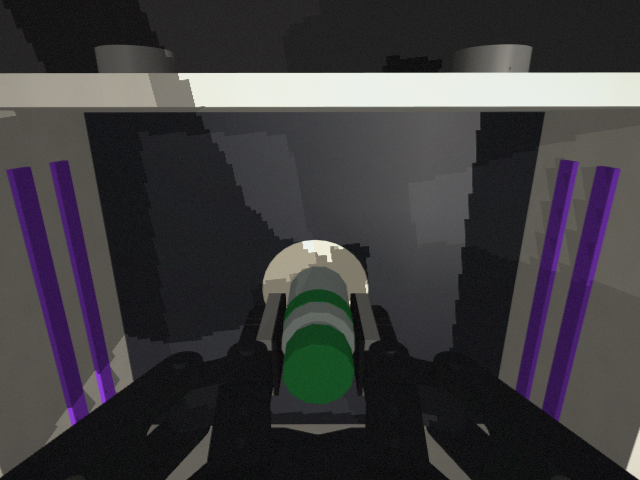

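```bash
python3 -m crank '[[1.5,0,0,0,0,0,0.8],[1.5,0,0,0,0,0,0.8],[3,0,0,0,0,0,0.8],[3,0,0,0,0,0,0.8],[3,0,0,0,0,0,0.8]]'
```

```text
time_s: 12.8
tool_pos: [0.5772, 0.1744, 0.111]
eef_rot: [0.122, 1.569, -0.119]
ft_force: [-0.7, 0.8, -0.4]
width: 0.314
```

Over the mark and centred, with no contact yet. I'll lower in fine steps.

```bash
python3 -m crank '[[1,0,0,0,0,0,0.8],[2,0,0,0,0,0,0.8],[2,0,0,0,0,0,0.8],[2,0,0,0,0,0,0.8]]'
```

```text
time_s: 13.13
tool_pos: [0.5771, 0.1745, 0.1089]
eef_rot: [0.122, 1.569, -0.119]
ft_force: [0.1, 0.9, 0.9]
width: 0.321
```

```bash
python3 -m crank '[[1,0,0,0,0,0,0.8],[1,0,0,0,0,0,0.8],[1,0,0,0,0,0,0.8]]'
```

```text
time_s: 13.38
tool_pos: [0.5773, 0.1745, 0.1089]
eef_rot: [0.122, 1.569, -0.119]
ft_force: [-4.9, -0.7, 13.2]
width: 0.317
```

Contact at 13 N upward, so the vial is on the floor. I'll ease off slightly and let go.

```bash
python3 -m crank '[[-0.7,0,0,0,0,0,0.8],[-0.7,0,0,0,0,0,0.6],[-0.7,0,0,0,0,0,0.5],[-0.7,0,0,0,0,0,0.4],[-0.7,0,0,0,0,0,0.4],[-0.7,0,0,0,0,0,0.4]]'
python3 - <<'E'
from h import *
s=st()
p,d=manip.capture('wrist');cv2.imwrite('pics/w11.png',p[:,:,::-1])
E
```

```text
time_s: 13.88
tool_pos: [0.5771, 0.1744, 0.1084]
eef_rot: [0.122, 1.57, -0.119]
ft_force: [-0.1, -0.1, -0.2]
width: 0.595
t 13.88 tcp [0.5771 0.1744 0.1084] grasp [0.577  0.1745 0.0544] F [-0.1 -0.1 -0.2] w 0.595
```

View pics/w11.png

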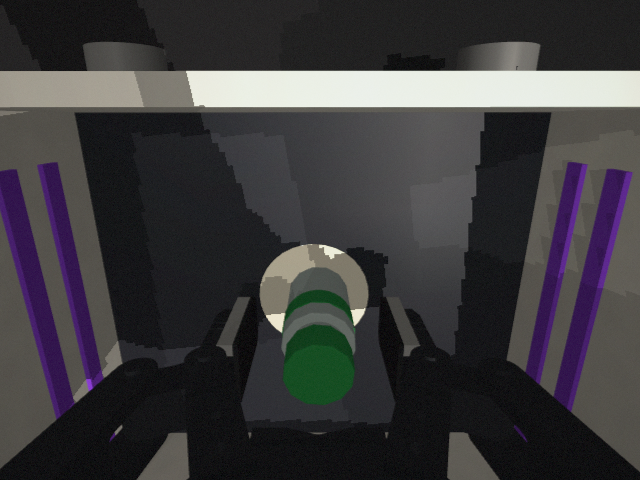

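The vial stands free on the mark. Retreating straight up.

```bash
python3 -m crank '[[-8,0,0,0,0,0,0.4],[-20,0,0,0,0,0,0.4],[-40,0,0,0,0,0,0.4],[-70,0,0,0,0,0,0.4],[-105,0,0,0,0,0,0.4],[-145,0,0,0,0,0,0.4],[-185,0,0,0,0,0,0.4],[-225,0,0,0,0,0,0.4],[-260,0,0,0,0,0,0.4],[-260,0,0,0,0,0,0.4],[-260,0,0,0,0,0,0.4]]'
python3 - <<'E'
from h import *
s=st()
p,d=manip.capture('wrist');cv2.imwrite('pics/w12.png',p[:,:,::-1])
print(proj(cam('wrist',s),[.577,.1735,.077]),proj(cam('wrist',s),[.577,.1735,.016]))
p,d=manip.capture('scene');cv2.imwrite('pics/s12.png',p[:,:,::-1])
th=1.64;u=np.array([np.cos(YAW),np.sin(YAW),0])
c=np.array([.577,.1735,.095])+.09*u
print('bar',c+u*(-.21*np.cos(th)+.006*np.sin(th))+np.array([0,0,.21*np.sin(th)+.006*np.cos(th)]))
E
```

```text
time_s: 14.85
tool_pos: [0.5776, 0.1739, 0.3721]
eef_rot: [0.123, 1.565, -0.118]
ft_force: [0.3, 0.3, -1.4]
width: 0.599
t 14.85 tcp [0.5776 0.1739 0.3721] grasp [0.5777 0.1741 0.3181] F [ 0.3  0.3 -1.4] w 0.599
[315.18379318 199.9470851 ] [315.3830307  188.63632765]
bar [0.68620597 0.15659402 0.30408245]
```

View pics/w12.png

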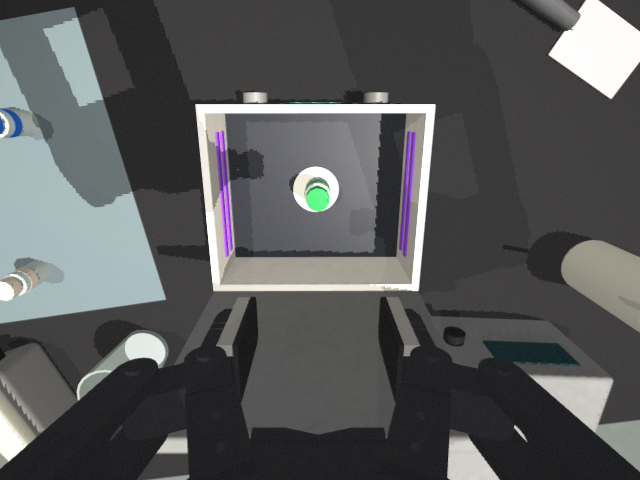

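View pics/s12.png

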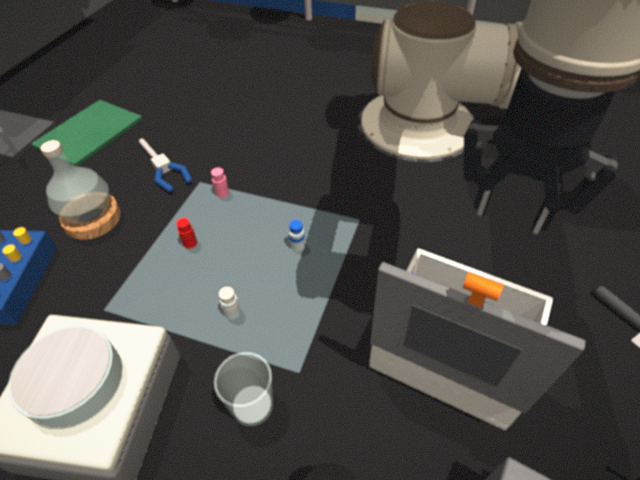

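The vial is upright with its cap at (317,198) over the mark at (316,189). The lid is still open, with the bar at (483,287) in the scene view. Re-gripping the bar where I left it.

```bash
python3 - <<'E'
from h import *
plan([.6895,.1552,.357],down(YAW,1))
E
python3 -m crank '[[-20,0,0,0,0,0,0.3],[-40,0,0,0,0,0,0.3],[-40,0,25,0,0,0,0.3],[-40,-1,55,0,0,0,0.3],[-40,-1,85,0,0,0,0.3],[-40,-1,105,0,0,0,0.3],[-40,-1,113,0,0,0,0.3],[-40,-1,113,0,0,0,0.3],[-40,-1,113,0,0,0,0.3]]'
python3 - <<'E'
from h import *
s=st()
plan([.6895,.1552,.303],down(YAW,1))
p,d=manip.capture('wrist');cv2.imwrite('pics/w13.png',p[:,:,::-1])
E
```

```text
shift [-42.6  -1.2 113.6] turn [-0.    -0.002 -0.002] tcp [0.6895 0.1552 0.411 ]
time_s: 15.7
tool_pos: [0.6892, 0.1554, 0.4069]
eef_rot: [0.122, 1.572, -0.12]
ft_force: [0.9, 0.4, 0.3]
width: 0.701
t 15.7 tcp [0.6892 0.1554 0.4069] grasp [0.689  0.1555 0.3529] F [0.9 0.4 0.3] w 0.701
shift [49.9 -0.3  0.6] turn [-0.    -0.005 -0.001] tcp [0.6895 0.1552 0.357 ]
```

View pics/w13.png

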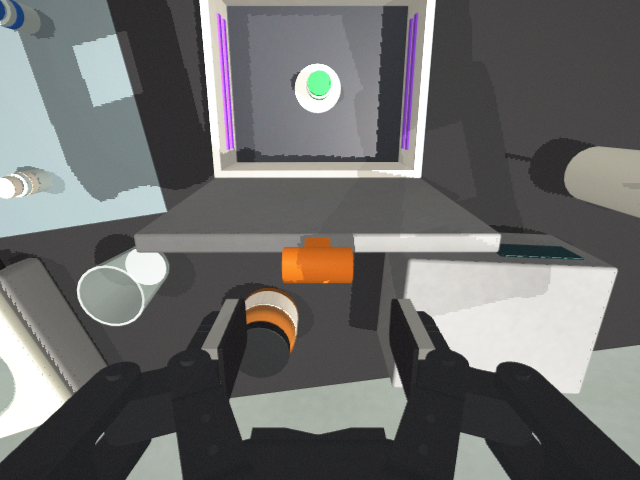

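The bar is at (318,264), centred between the jaws. The vial is still upright, with its cap at (318,84).

```bash
python3 -m crank '[[20,0,0.5,0,0,0,0.3],[38,0,0.5,0,0,0,0.3],[50,0,0.5,0,0,0,0.3],[50,0,0.5,0,0,0,0.3],[50,0,0.5,0,0,0,0.3],[50,0,0.5,0,0,0,0.7],[50,0,0.5,0,0,0,0.7],[50,0,0.5,0,0,0,0.7],[50,0,0.5,0,0,0,0.7],[50,0,0.5,0,0,0,0.7],[50,0,0.5,0,0,0,0.7]]' 30
python3 - <<'E'
from h import *
s=st()
f=lambda t:np.array([-210*np.cos(t)+6*np.sin(t),210*np.sin(t)+6*np.cos(t)])
for t in np.r_[np.arange(1.57,.72,-.07),.8]:
    d=f(t)-f(1.64);print(round(t,2),np.round([-d[1],d[0]],0))
E
```

```text
time_s: 16.67
tool_pos: [0.6896, 0.1552, 0.36]
eef_rot: [0.122, 1.567, -0.12]
ft_force: [-1.8, -2.9, 6.3]
width: 0.39
t 16.67 tcp [0.6896 0.1552 0.36  ] grasp [0.6896 0.1552 0.306 ] F [-1.8 -2.9  6.3] w 0.39
1.57 [ -1. -15.]
1.5 [ -1. -29.]
1.43 [  0. -44.]
1.36 [  2. -59.]
1.29 [  6. -73.]
1.22 [ 10. -87.]
1.15 [  15. -101.]
1.08 [  21. -114.]
1.01 [  28. -127.]
0.94 [  36. -140.]
0.87 [  45. -151.]
0.8 [  54. -163.]
0.73 [  65. -173.]
0.8 [  54. -163.]
```

```bash
python3 -m crank '[[-1,0,-7,0,0,0,0.7],[-1,0,-15,0,0,0,0.7],[-1,0,-29,0,0,0,0.7],[0,0,-44,0,0,0,0.7],[2,0,-59,0,0,0,0.7],[6,0,-73,0,0,0,0.7],[10,0,-87,0,0,0,0.7],[15,0,-101,0,0,0,0.7],[21,0,-114,0,0,0,0.7],[28,0,-127,0,0,0,0.7],[36,0,-140,0,0,0,0.7],[45,0,-151,0,0,0,0.7],[54,0,-163,0,0,0,0.7],[54,0,-163,0,0,0,0.7]]'
python3 - <<'E'
from h import *
s=st()
f=lambda t:np.array([-210*np.cos(t)+6*np.sin(t),210*np.sin(t)+6*np.cos(t)])
for t in np.r_[np.arange(.73,.02,-.07)]:
    d=f(t)-f(.8);print(round(t,2),np.round([-d[1],d[0]],0))
E
```

```text
time_s: 17.83
tool_pos: [0.5265, 0.1805, 0.3038]
eef_rot: [0.121, 1.57, -0.12]
ft_force: [0.6, -5.3, -2.4]
width: 0.39
t 17.83 tcp [0.5265 0.1805 0.3038] grasp [0.5263 0.1805 0.2498] F [ 0.6 -5.3 -2.4] w 0.39
0.73 [ 10. -10.]
0.66 [ 21. -20.]
0.59 [ 33. -29.]
0.52 [ 45. -37.]
0.45 [ 58. -44.]
0.38 [ 71. -51.]
0.31 [ 85. -56.]
0.24 [ 99. -61.]
0.17 [113. -64.]
0.1 [128. -66.]
0.03 [143. -68.]
```

```bash
python3 -m crank '[[5,0,-5,0,0,0,0.7],[10,0,-10,0,0,0,0.7],[21,0,-20,0,0,0,0.7],[33,0,-29,0,0,0,0.7],[45,0,-37,0,0,0,0.7],[58,0,-44,0,0,0,0.7],[71,0,-51,0,0,0,0.7],[85,0,-56,0,0,0,0.7],[99,0,-61,0,0,0,0.7],[113,0,-64,0,0,0,0.7],[128,0,-66,0,0,0,0.7],[136,0,-67,0,0,0,0.7],[143,0,-68,0,0,0,0.7],[143,0,-68,0,0,0,0.7]]'
```

```text
time_s: 19.0
tool_pos: [0.4604, 0.1907, 0.161]
eef_rot: [0.121, 1.57, -0.12]
ft_force: [0.1, -9.6, -1.4]
width: 0.389
```

```bash
python3 -m crank '[[3,0,0,0,0,0,0.7],[3,0,0,0,0,0,0.7],[5,0,0,0,0,0,0.7],[5,0,0,0,0,0,0.7]]'
```

```text
time_s: 19.33
tool_pos: [0.4608, 0.1907, 0.1593]
eef_rot: [0.121, 1.568, -0.12]
ft_force: [-14.7, -14.1, 33.1]
width: 0.39
```

```bash
python3 -m crank '[[-2,0,0,0,0,0,0.6],[-2,0,0,0,0,0,0.5],[-2,0,0,0,0,0,0.3],[-2,0,0,0,0,0,0.3],[-2,0,0,0,0,0,0.3],[-20,0,0,0,0,0,0.3],[-50,0,0,0,0,0,0.3],[-80,0,0,0,0,0,0.3],[-110,0,-30,0,0,0,0.3],[-110,0,-70,0,0,0,0.3],[-110,0,-110,0,0,0,0.3],[-110,0,-120,0,0,0,0.3],[-110,0,-120,0,0,0,0.3]]'
python3 - <<'E'
from h import *
s=st()
for n in('top','scene'):
    p,d=manip.capture(n);cv2.imwrite(f'pics/{n}14.png',p[:,:,::-1]);np.save(f'pics/{n}14.npy',d)
def fit(n,d,box,C):
    pts=[]
    for u in range(box[0],box[1],3):
      for v in range(box[2],box[3],3):
        x=unproj(C,u,v,d[v,u]); r=x[:2]-[.577,.1735]; c,sn=np.cos(YAW),np.sin(YAW)
        a=c*r[0]+sn*r[1];b=-sn*r[0]+c*r[1]
        if abs(a)<.08 and abs(b)<.095 and .08<x[2]<.2:pts.append([a,b,x[2]])
    pts=np.array(pts)
    for _ in range(3):
        A=np.c_[pts[:,:2],np.ones(len(pts))];q=np.linalg.lstsq(A,pts[:,2],rcond=None)[0];r=pts[:,2]-A@q;pts=pts[abs(r)<3*r.std()+1e-4]
    print(n,np.round(q,4),len(pts))
for k in('0','14'):
    fit('top'+k,np.load(f'pics/top{k}.npy'),(100,270,130,260),cam('top'))
    fit('scene'+k,np.load(f'pics/scene{k}.npy'),(365,560,240,420),cam('scene'))
E
```

```text
time_s: 20.42
tool_pos: [0.3404, 0.21, 0.2675]
eef_rot: [0.121, 1.569, -0.117]
ft_force: [-0.1, -0.1, 0.2]
width: 0.698
t 20.42 tcp [0.3404 0.21   0.2675] grasp [0.3404 0.2101 0.2135] F [-0.1 -0.1  0.2] w 0.698
top0 [-0.0169 -0.0032  0.109 ] 1326
scene0 [-0.0199 -0.0024  0.1092] 1495
top14 [-0.0026 -0.0027  0.1075] 1319
scene14 [-0.0037 -0.0022  0.1076] 1471
```

View pics/scene14.png

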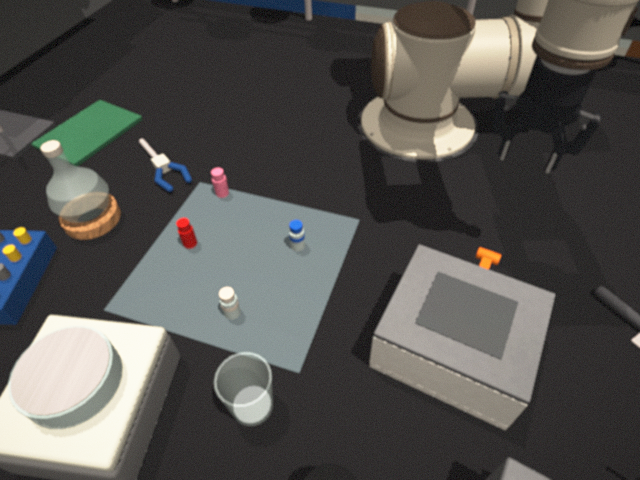

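View pics/top14.png

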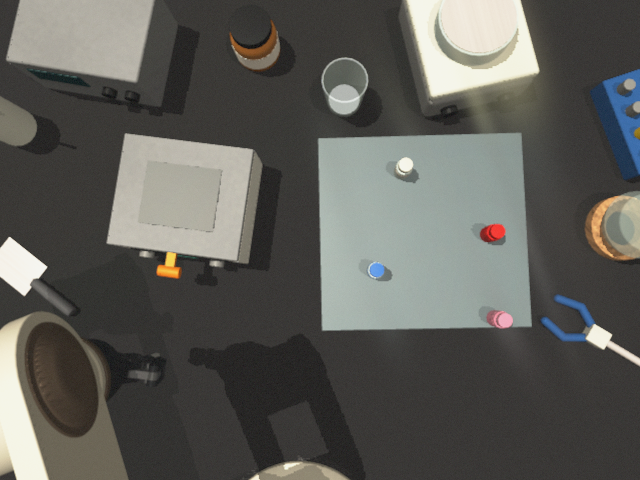

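The depth fit puts the lid slope at about 0.003 rad and its top at 0.1075 m, so it is fully shut (it began about 0.018 rad ajar). Blue (376,270) and white (404,167) are unmoved and the arm is clear, so I'm handing in.

```bash
python3 -c "
from cell import manip
print(manip.hand_in())"
```

```text
the job is handed in; nothing more can be done
None
```

I opened the lid by its orange bar to about 1.64 rad and let go; it stayed there by itself. I then set the green-capped vial on the white mark, released it, and lowered the lid until it met the rim with about 33 N at the bar. The job is handed in at about 20 s; no verdict is reported.

- **Lid:** after I let go, depth fits from two cameras gave a slope of about 0.003 rad, so it is shut. It started about 0.02 rad ajar.
- **Green vial:** it stood upright within about 1–2 mm of the mark's centre in two wrist views, taken before I lowered the lid. I could not see it once the lid was shut.
- **Other vials:** the blue-capped and white-capped vials are at the same pixels as at the start, and the robot is clear of everything.
- **Disagreements:** the wrist and fixed cameras differed by 2–3 mm sideways. My two-view wrist heights read 3–9 mm high for the bar, the mark and the cap. For heights I used the two fixed cameras and depth readings, the given floor height, and contact on set-down.

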